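# Wedge the spring clip off the polishing spindle

## Task

Pick up the wedge and rest its blade lightly (about 3 N) on top of the spindle's rod, in front of the red spring clip; then, keeping it resting on the rod, slide it gently along under the clip's bar until the clip spreads and springs up out of its groove. Do not prise the clip off with the gripper or force the wedge (15 N is too much). Bring the clip to the blue tray, on the wedge or otherwise, leave clip and wedge both lying in it, and leave everything else on the bench where it is.

Things in the scene. Friction and masses are not known exactly. Their poses are not given: they have to be found in the camera images.
- spindle: fixed grey polishing spindle: a horizontal steel rod, a 140 mm grey felt wheel and a motor housing. Its height varies by up to 25 mm, so read the height too. Origin: 100 mm straight below the rod's axis, under the middle of the clip's groove; z up, y along the rod from its free end towards the wheel, x across. Free air below the rod, down to the bench.
- clip_seat (a point): point on the rod's axis, mid groove, 100 mm above the spindle's origin, axes as the spindle's. From here along y: rod 25 mm in diameter from -63 to -10 mm, groove 20 mm in diameter from -10 to +10, sleeve 25 mm in diameter from +10 to +62. Top of the rod and sleeve: 12.5 mm above this point. Two steel stop ears (x = 9 to 16 mm on either side, y = 8.5 to 14.5, up to z = 25) keep the clip from sliding on
- rod_end (a point): centre of the rod's free end, y = -63 mm from clip_seat; the end's edge is rounded 1.5 mm
- flange_face (a point): on the rod's axis at y = +62 mm: face of the brass flange (60 mm diameter) before the felt wheel, which is 70 mm in radius, from y = +68 to +92; motor housing, 76 mm wide (foot 130 mm), from y = +105 to +230
- clip: red spring clip straddling the rod from above, in the groove: a round cross-bar 5 mm thick and 32 mm long across the rod, and two sprung arms 14 mm wide, 3 mm thick, hanging from its ends (30 mm over both) and hooking under the rod. About 110 g. Origin: on the rod's axis while seated, between the arms; y along the rod, z up. Arm ends 7 mm below the origin. Under 2 mm of play along the groove
- bar_under (a point): middle of the underside of the clip's cross-bar, 15.5 mm above the clip's origin: seated, 3 mm above the top of the rod. Raised 6 to 8 mm (at most about 9 N) the arms spread past the rod and the clip hops to about 12 mm by itself, loose astride the groove. Lifted on the wedge it hangs astride the blade, arms ending about 8 mm below the blade's underside
- wedge: wedge tool standing upright on the bench, about 220 g: brass blade 9 mm wide with a flat underside, and a black grip. Origin: on the underside below the grip; x along the blade to its tip, z up. Top of the blade: 1.6 mm high at the tip (x = 95 mm), rising to a crest 15.5 mm high at x = 57 mm, then falling gently to 12.5 mm at the grip (x = 12 mm). Blade, clip and rod are smooth (friction about 0.3)
- wedge_tip (a point): middle of the lower edge of the wedge's tip, x = +95 mm in the wedge's frame
- wedge_grip (a point): middle of the wedge's grip, 5 mm behind and 34 mm above the wedge's origin. Grip 16 mm wide across the blade, 32 mm long along it, from 8 to 58 mm above the underside, on a foot 24 mm wide, 34 mm long and 8 mm high
- tray: fixed blue open tray, outside 130 mm (x) by 170 mm (y) by 20 mm high, walls and floor 4 to 5 mm thick; origin under its middle on the bench
- spare_wheel: loose spare disc lying flat, terracotta colour, 100 mm diameter, 20 mm thick; origin under its middle; leave alone
- polish_bar: loose white bar of polish 110 x 36 x 34 mm; origin under its middle; leave alone
- paste_jar: loose amber jar, 60 mm diameter, 70 mm high; origin under its middle; leave alone
- brush: loose wooden brush about 200 mm long; origin under its middle; leave alone
- screwdriver: loose screwdriver with green handle, 200 mm; origin under its middle; leave alone
- wrench: loose steel wrench, 180 mm; origin under its middle; leave alone
- spacer: loose brass ring, 44 mm diameter, 12 mm high; origin under its middle; leave alone
Not all that is in view belongs to the job. There is more than one size of the wedge; the one meant has the size given above.

How it is judged:
On the way, in this order (a step that is already met when the one before it is completed fails the run):
1. The wedge rests lightly (1 to 6 N) on the rod, its tip 8 to 60 mm short of the middle of the groove, with the clip still seated (contact force between wedge and spindle between 1 and 6 N and y of wedge_tip in the frame of clip_seat between -0.06 and -0.008 m and x of wedge_tip in the frame of clip_seat between -0.012 and 0.012 m and distance between clip and clip_seat below 0.006 m), for 0.2 s.
2. The wedge has sprung the clip up: at least 9 mm over its seat, over the groove, the wedge's tip right through under its bar and the wedge resting on the rod, fingers off the clip (z of clip in the frame of clip_seat above 0.009 m and y of clip in the frame of clip_seat between -0.03 and 0.03 m and x of clip in the frame of clip_seat between -0.015 and 0.015 m and y of wedge_tip in the frame of clip above 0.006 m and x of wedge_tip in the frame of clip between -0.012 and 0.012 m and contact force between wedge and spindle above 0.3 N and contact force between the fingers and clip below 0.5 N), for 0.1 s.
At the end, for the whole second after the job is handed in: The clip and the wedge both lie at rest in the blue tray: each origin within 58 mm (x) and 78 mm (y) of the tray's middle in the tray's frame and less than 50 mm above its underside (x of clip in the frame of tray between -0.058 and 0.058 m and y of clip in the frame of tray between -0.078 and 0.078 m and z of each of clip, wedge in the frame of tray below 0.05 m and linear speed of each of clip, wedge below 0.02 m/s and x of wedge in the frame of tray between -0.058 and 0.058 m and y of wedge in the frame of tray between -0.078 and 0.078 m); the robot touches nothing.
It fails at once if the wedge is forced against the spindle (over 15 N) (contact force between wedge and spindle above 15 N).
It fails at once if the wedge is forced against the clip (over 15 N) (contact force between wedge and clip above 15 N).
It fails at once if the gripper prises at the clip (over 2 N) while it is still seated on the rod (contact force between the fingers and clip above 2 N and distance between clip and clip_seat below 0.01 m).
It fails at once if the arm or fingers strike the spindle (over 15 N) (contact force between any of the arm, the fingers and spindle above 15 N).
It fails at once if a bystander is moved by more than 30 mm (distance of any of spare_wheel, polish_bar, paste_jar, brush, screwdriver, wrench, spacer from where it was at the start of the episode above 0.03 m).
It also fails if it takes over 72 s, if anything falls off the work surface, if the arm or the gripper's body presses on something with over 40 N, if the wrist force passes 120 N, or if a joint passes its speed limit or range.

## Robot

A 6-joint arm with a two-finger parallel gripper is mounted at the origin on the work surface. World frame = base frame: x ahead of the robot, y to its left, z up, the work surface at z = 0. Lengths are in m, angles in rad, forces in N, time in s.
With the tool pointing down it reaches from about 0.375 to 0.9 m from the base axis. Payload 3.1 kg.
Tool frame: the origin (TCP) lies between the finger pads; the fingertips stand 25 mm ahead of it and the grasp point (between the pads) lies 6 mm ahead of it; x points along the fingers, y is the direction in which the jaws open and shut, and the axes are right-handed (so a half turn about x gives the same grasp; the last joint's range is limited). The gripper opens to 85 mm and grips with 20 to 120 N. Pads are 22 mm wide; open, the fingers measure 114 mm over their backs; the gripper's body (76 mm by 85 mm) begins 54 mm behind the grasp point. The pads swing forward as they close: fully open they stand 13 mm farther back than shut.
Start: joints at [1.018, 0.527, 1.433, -0, 1.181, -0.178], TCP at [0.229, 0.582, 0.256] pointing down, gripper open.
Joint ranges: [-3.08, 3.08], [-0.75, 2.2], [0.22, 2.44], [-1.43, 4.57], [0, 2.65], [-2.85, 2.85]. Speed limits (rad/s): [2.79, 2.79, 3.14, 3.14, 3.14, 3.14].

## Interface

Orientations are given as a unit quaternion [x, y, z, w].
In Python, from station import manip, viewer, workorder gives the robot as it stands.
- The arm moves only by the shell command python3 -m crank 'ROWS' [FORCE]. ROWS is JSON, one flat list of numbers, 5 for each row, row after row: the opening, from 0 (shut) to 1 (fully open), then the shift along the world's x, y, z in mm, then the turn about the world's z in rad. A call has 1 to 10 rows; each row is the pose to reach, as a shift and turn from the pose commanded when the call began; what a row does not reach only later rows make up. A row lasts 1/8 s, in which the tool goes at most 62.5 mm and 10.7 degrees, less where a joint would pass 70% of its speed; a pose out of reach is approached as far as the arm can. A call with a gripper value outside its range is refused whole. The fingers move at their own pace and stop on an object; FORCE is the grip in N (left out, the last holds). Time passes only in rows, so rows that repeat a pose let the fingers close. It gives the time, the measured TCP pose, the force and the opening at its end, in the units of the state.
- manip.sense(): the state, without advancing time (a new reading comes with each control period).
- viewer.snapshot(name): name is "scene" or "top"; returns a dict with "img" (420x560x3 uint8, red, green, blue), "range_z" (420x560 float32, m along the optical axis (not along the pixel's ray), 0 where there is no reading), "fx", "fy", "cx", "cy" (pixels), "origin" and "attitude" of the camera in the world. Camera axes: x right, y down, z forward; pixel columns grow to the right and rows downward; lengths in m; the calibration is good to about 2 mm. A picture is of the moment at which its call begins.
- workorder.sign_off(): hands the job in, once; it reports no verdict.
The state is a dict: "t": time; "q": joint angles; "qd": joint speeds; "tau": joint torques, N m; "tcp_pos": TCP position; "tool_rot": TCP orientation; "force": force on the tool from outside, world axes, zero at the start; "ft_torque": the same for the moment, N m; "finger_gap": opening from 0.0 (shut) to 1.0 (fully open).
Only numpy, scipy, OpenCV 4.12 (cv2) and the standard library are available. Lean on these libraries where they do the work, as an engineer would, in place of code of your own. Each camera call takes 0.05 s, during which the arm holds its last target.

## Working session

There is one attempt and no reset: what is moved stays moved. The work goes in short steps, Python scripts to look and compute and a shell command to move; the robot and the scene stay as the last step left them, time stands still between calls to the robot, and variables do not carry over. Pictures are saved under pics/ and viewed, and the job is handed in when it is done.

```bash
ls; mkdir -p pics; python3 - <<'E'
from station import manip, viewer, workorder
import cv2,pickle
s=manip.sense(); print(s)
for n in ("scene","top"):
    v=viewer.snapshot(n); pickle.dump(v,open(f"{n}0.pkl","wb"))
    cv2.imwrite(f"pics/{n}0.png",v["img"][:,:,::-1]); print(n,v["fx"],v["cx"],v["cy"],v["origin"],v["attitude"])
E
```

```text
pics
{'t': 0.0, 'q': array([ 1.01750132e+00,  5.28489563e-01,  1.43391054e+00,  2.07266803e-06,
        1.18138452e+00, -1.78488751e-01]), 'qd': array([-1.05007966e-03,  1.14526844e-03,  6.41850094e-04, -4.63668585e-05,
       -9.59690209e-04, -2.63714055e-04]), 'tau': array([ 1.40268830e-04, -4.42347300e+01, -1.78022861e+01, -2.64958890e-04,
        8.47779913e-03, -5.65354662e-05]), 'tcp_pos': array([0.22841911, 0.58105187, 0.25531656]), 'tool_rot': array([ 0.13101649,  0.69500374, -0.13246337,  0.69444793]), 'force': array([0.45790529, 0.12291561, 0.73186769]), 'ft_torque': array([-0.02739249,  0.01383   , -0.0088179 ]), 'finger_gap': 1.0006471123262397}
scene 419.06689357408067 276.86653049422364 203.48754308251614 [ 1.01103281 -0.66301704  1.07099526] [ 0.89965907  0.26762618 -0.09733076 -0.3309328 ]
top 462.20542498709506 281.38870832313904 217.97069908271877 [0.33728531 0.00905797 1.24753001] [-0.70184161  0.70568344 -0.07033605  0.06694829]
```

View pics/scene0.png

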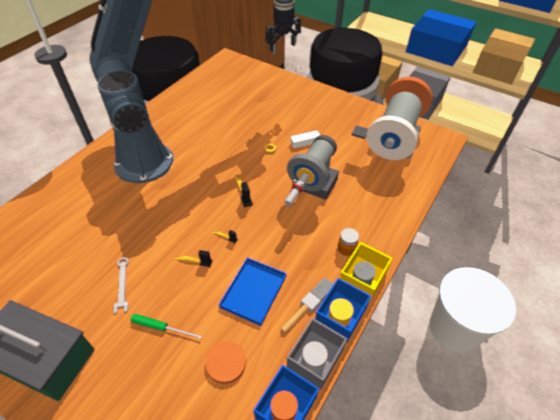

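View pics/top0.png

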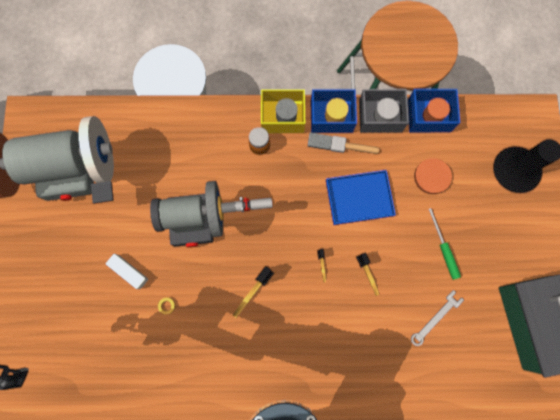

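```bash
cat > h.py <<'E'
import numpy as np,cv2,pickle
from scipy.spatial.transform import Rotation as R
def load(n): return pickle.load(open(n+".pkl","rb"))
def cloud(v):
    d=v["range_z"]; h,w=d.shape; u,vv=np.meshgrid(np.arange(w),np.arange(h))
    c=np.stack([(u-v["cx"])/v["fx"]*d,(vv-v["cy"])/v["fy"]*d,d],-1)
    P=c@R.from_quat(v["attitude"]).as_matrix().T+np.array(v["origin"]); P[d==0]=np.nan
    return P
def ray(v,u,w,z):
    "pixel -> world at height z"
    r=R.from_quat(v["attitude"]).as_matrix()@np.array([(u-v["cx"])/v["fx"],(w-v["cy"])/v["fy"],1]); o=np.array(v["origin"])
    return o+r*(z-o[2])/r[2]
def proj(v,p):
    c=R.from_quat(v["attitude"]).as_matrix().T@(np.array(p)-v["origin"]); return c[0]/c[2]*v["fx"]+v["cx"],c[1]/c[2]*v["fy"]+v["cy"]
def crop(v,u0,v0,u1,v1,f,name): cv2.imwrite("pics/"+name,cv2.resize(v["img"][v0:v1,u0:u1,::-1],None,fx=f,fy=f,interpolation=cv2.INTER_CUBIC))
E
python3 - <<'E'
from h import *
t=load("top0"); s=load("scene0")
crop(t,220,230,400,330,4,"t_w.png")
crop(t,140,170,290,250,5,"t_s.png")
crop(s,160,160,280,280,5,"s_w.png")
crop(s,270,120,350,220,6,"s_s.png")
P=cloud(t)
print(np.round(P[300:310:5,400:420:10,2],4))
for n,p in dict(tray=(361,197)).items(): print(n,P[p[1],p[0]])
E
```

```text
[[0.0016 0.    ]
 [0.0047 0.0011]]
tray [ 0.6397948  -0.21810066  0.00585582]
```

View pics/t_w.png

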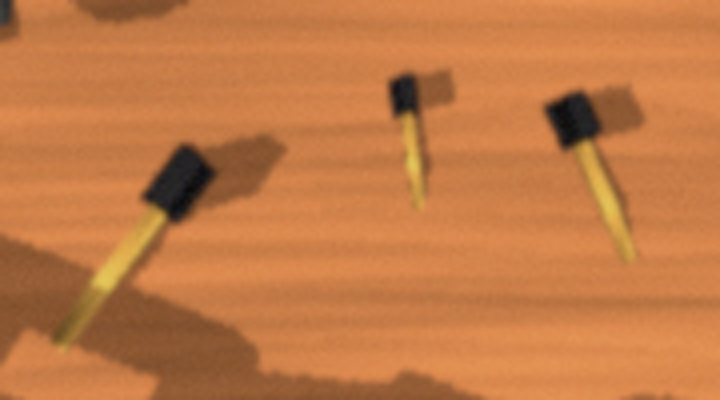

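View pics/t_s.png

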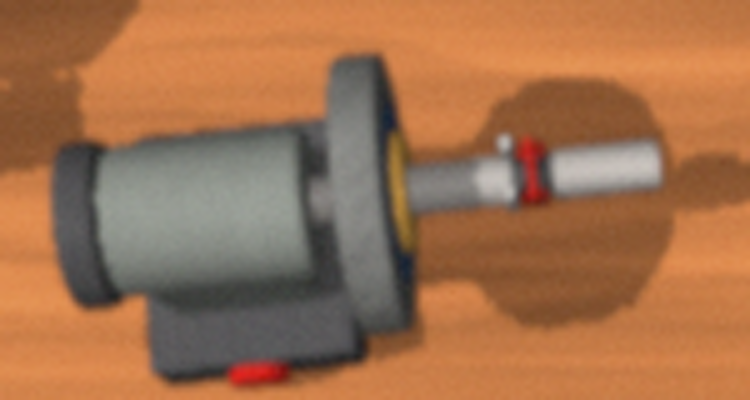

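View pics/s_w.png

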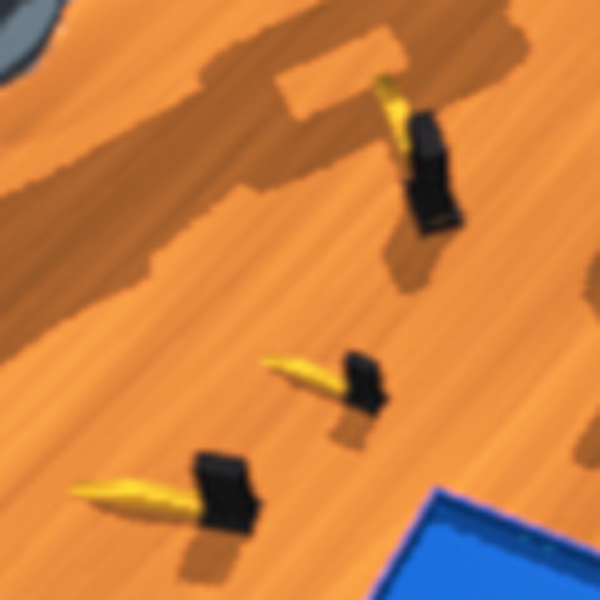

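View pics/s_s.png

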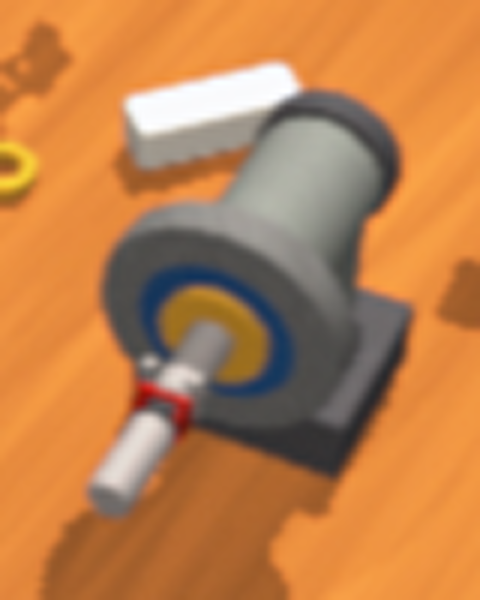

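```bash
python3 - <<'E'
from h import *
t=load("top0");P=cloud(t)
img=t["img"].astype(int)
for n,tip,g in [("A",(235,316),(265,275.5)),("B",(325,281),(321,254)),("C",(377.5,295),(363,259.5))]:
    a=ray(t,*tip,0.001)
    u0,v0=int(g[0])-14,int(g[1])-14
    m=np.zeros(img.shape[:2],bool); m[v0:v0+29,u0:u0+29]=True
    m&=img.sum(2)<160
    z=P[m][:,2]; zt=np.nanpercentile(z,80)
    print(n,"ntop",m.sum(),np.nanpercentile(z,[10,50,80,95]).round(4))
    m2=m&(P[:,:,2]>zt-0.008)
    c=P[m2][:,:2]; print(" centre",np.nanmean(c,0),"rect",cv2.minAreaRect(c[~np.isnan(c[:,0])].astype(np.float32)))
    c0=np.nanmean(c,0); print(" tip",a[:2],"dist",np.linalg.norm(a[:2]-c0))
# blade profile
E
```

```text
A ntop 165 [0.0117 0.0763 0.079  0.0811]
 centre [0.42365397 0.04823934] rect ((0.42363542318344116, 0.04829590767621994), (0.017893020063638687, 0.03932037949562073), 54.96672058105469)
 tip [0.31987451 0.12622415] dist 0.12981451373549516
B ntop 44 [0.0146 0.0424 0.0455 0.0479]
 centre [ 0.48071196 -0.10175073] rect ((0.48142480850219727, -0.10174500942230225), (0.01816554181277752, 0.00799562968313694), 0.06545952707529068)
 tip [ 0.4101513  -0.11344725] dist 0.0715235313064477
C ntop 109 [0.0099 0.0551 0.0595 0.0618]
 centre [ 0.46348007 -0.21277138] rect ((0.46412789821624756, -0.21299295127391815), (0.02710896171629429, 0.01380131021142006), 22.651838302612305)
 tip [ 0.37235485 -0.25245434] dist 0.09939085908089366
```

```bash
python3 - <<'E'
from h import *
t=load("top0");P=cloud(t)
np.set_printoptions(linewidth=200,precision=4,suppress=True)
for v in range(196,214,2): print(v,[f"{P[v,u,2]:.3f}" for u in range(225,280,3)])
# ridge: image patches
s=load("scene0");Q=cloud(s)
# points on rod from both cams with z>0.08
for n,PP,box in (("top",P,(222,194,278,216)),("scene",Q,(280,175,325,210))):
    u0,v0,u1,v1=box; c=PP[v0:v1,u0:u1].reshape(-1,3); im=(t if n=="top" else s)["img"][v0:v1,u0:u1].reshape(-1,3).astype(int)
    k=(c[:,2]>0.06)&(np.abs(im[:,0]-im[:,2])<45); c=c[k]
    print(n,len(c),c.min(0),c.max(0))
    red=((t if n=="top" else s)["img"][v0:v1,u0:u1].reshape(-1,3).astype(int)); r=(red[:,0]>120)&(red[:,1]<60)
    cc=PP[v0:v1,u0:u1].reshape(-1,3)[r]; print(" red",len(cc),np.nanmedian(cc,0),np.nanmax(cc,0))
    from scipy.optimize import least_squares
    def res(p,c=c): # axis at x=p0+p1*(y-0.1), z=p2 ; R=.0125
        d=np.array([p[1],1,0]);d/=np.linalg.norm(d); w=c-np.array([p[0],0.1,p[2]]); return np.linalg.norm(w-np.outer(w@d,d),axis=1)-.0125
    q=least_squares(res,[np.median(c[:,0]),0,np.median(c[:,2])-.01],loss="soft_l1",f_scale=.002); print(" fit",q.x,np.degrees(np.arctan(q.x[1])),np.sqrt(np.median(q.fun**2)))
E
```

```text
196 ['0.005', '-0.001', '0.000', '0.002', '0.001', '-0.003', '0.004', '-0.003', '-0.000', '0.000', '0.002', '-0.003', '-0.001', '0.000', '0.000', '-0.004', '0.005', '0.002', '0.003']
198 ['-0.003', '-0.001', '-0.001', '-0.001', '-0.001', '0.148', '0.136', '0.143', '0.002', '-0.003', '0.003', '-0.001', '0.132', '0.132', '0.137', '0.134', '0.004', '-0.001', '0.002']
200 ['-0.001', '-0.002', '-0.003', '-0.001', '0.003', '0.140', '0.138', '0.147', '0.002', '0.139', '0.137', '0.134', '0.134', '0.138', '0.140', '0.135', '-0.001', '-0.001', '0.006']
202 ['0.133', '0.132', '0.131', '0.134', '0.138', '0.134', '0.132', '0.143', '0.134', '0.138', '0.140', '0.135', '0.139', '0.135', '0.136', '0.139', '0.000', '-0.002', '0.001']
204 ['0.135', '0.138', '0.138', '0.144', '0.139', '0.138', '0.133', '0.145', '0.134', '0.135', '0.135', '0.138', '0.135', '0.139', '0.134', '0.135', '0.000', '-0.003', '-0.005']
206 ['0.137', '0.134', '0.136', '0.141', '0.136', '0.136', '0.136', '0.146', '0.132', '0.135', '0.134', '0.133', '0.132', '0.132', '0.132', '0.128', '0.001', '0.002', '-0.001']
208 ['0.135', '0.13
[... 181 characters left out ...]
, '0.129', '0.127', '0.129', '0.125', '0.138', '0.127', '0.121', '-0.003', '0.000', '-0.000', '0.002', '0.002', '0.004', '0.005', '0.000', '0.000', '0.002']
212 ['-0.000', '0.004', '-0.000', '-0.002', '0.000', '0.001', '-0.000', '0.001', '-0.003', '-0.000', '0.005', '-0.001', '-0.001', '-0.004', '0.002', '-0.003', '0.004', '0.002', '-0.000']
top 453 [0.5738 0.0284 0.1206] [0.6081 0.1504 0.1525]
 red 37 [0.5952 0.0895 0.1426] [0.6062 0.0977 0.1492]
 fit [ 0.5921 -0.1073  0.1249] -6.125270211066021 0.0013299622498438926
scene 479 [0.5288 0.0261 0.0605] [0.6496 0.1707 0.1554]
 red 22 [0.5931 0.0906 0.1368] [0.6067 0.0985 0.1456]
 fit [0.6007 0.1879 0.122 ] 10.639642982032612 0.01152025831891585
```

```bash
cat > rod.py <<'E'
from h import *
def overlay(v,seat,yaw,name,box,f):
    im=v["img"][:,:,::-1].copy(); u0,v0,u1,v1=box
    im=cv2.resize(im[v0:v1,u0:u1],None,fx=f,fy=f,interpolation=cv2.INTER_CUBIC)
    M=R.from_euler("z",yaw).as_matrix()
    def px(p): a=proj(v,M@np.array(p)+seat); return int((a[0]-u0+.5)*f),int((a[1]-v0+.5)*f)
    for y,r in ((-.063,.0125),(-.010,.0125),(.010,.0125),(.062,.0125),(.062,.03)):
        pts=[px((r*np.cos(a),y,r*np.sin(a))) for a in np.linspace(0,2*np.pi,40)]
        cv2.polylines(im,[np.array(pts)],True,(0,255,0),1)
    cv2.polylines(im,[np.array([px((-.016,0,.018)),px((.016,0,.018))])],False,(255,255,0),1)
    cv2.imwrite("pics/"+name,im)
E
python3 - <<'E'
from rod import *
t=load("top0");s=load("scene0")
yaw=np.radians(6.1); y=.0905; seat=np.array([.5921-.1073*(y-.1),y,.1249])
overlay(t,seat,yaw,"ot.png",(205,180,290,230),9); overlay(s,seat,yaw,"os.png",(275,150,335,215),9)
# tray
P=cloud(t); im=t["img"].astype(int); m=(im[:,:,2]>130)&(im[:,:,0]<70); m[:165]=0;m[230:]=0;m[:,:320]=0;m[:,400:]=0
c=P[m]; c=c[~np.isnan(c[:,0])]; print(cv2.minAreaRect(c[:,:2].astype(np.float32)), np.percentile(c[:,2],[5,50,95]))
s_=__import__("station").manip.sense(); M=R.from_quat(s_["tool_rot"]).as_matrix(); print(M); print(s_["q"])
E
```

```text
((0.638274610042572, -0.21299147605895996), (0.1279079020023346, 0.16862621903419495), 8.413588523864746) [0.00123139 0.00558265 0.0193822 ]
[[-1.02667483e-03  3.66128848e-01  9.30563599e-01]
 [-1.65422791e-03  9.30562195e-01 -3.66130121e-01]
 [-9.99998105e-01 -1.91526085e-03 -3.49724226e-04]]
[ 1.01746551e+00  5.28371338e-01  1.43379492e+00  4.47166172e-06
  1.18137332e+00 -1.78485866e-01]
```

View pics/ot.png

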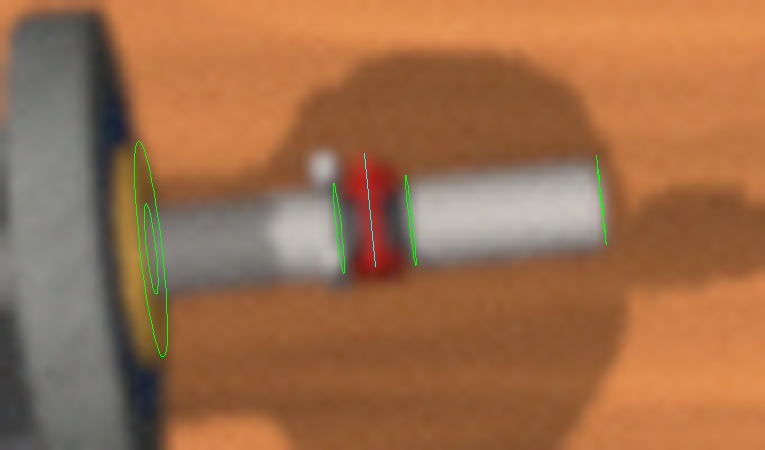

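View pics/os.png

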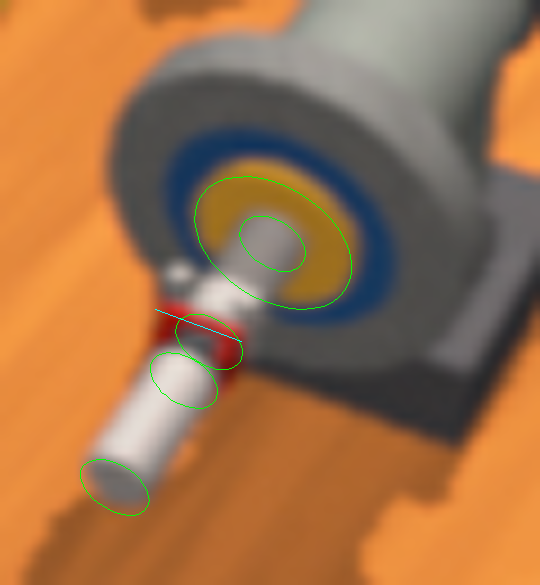

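Three wedges in the top view: A (255,290), B (323,264), C (368,272). Their tip-to-grip lengths are 130, 72 and 99 mm, and their heights about 78, 45 and 59 mm. C fits the given size (100 mm, 58 mm), and the enlarged crop shows it as the mid-sized one. The rod axis is at z ≈ 0.125 with yaw ≈ 6.1°, and the clip seat is near (0.593, 0.0905).

```bash
python3 -m crank '[0.6,28,-48,0,0.08, 0.6,56,-96,0,0.16, 0.6,84,-144,0,0.24, 0.6,112,-192,0,0.32, 0.6,140,-240,0,0.4, 0.6,168,-288,0,0.48, 0.6,196,-336,0,0.56, 0.6,221,-382,0,0.64, 0.6,224,-432,0,0.72, 0.6,226,-482,0,0.785]' 70
python3 -m crank '[0.6,1,-55,0,0, 0.6,3,-110,0,0, 0.6,5,-165,0,0, 0.6,7,-220,0,0, 0.6,8,-275,0,0, 0.6,8.5,-313,-20,0, 0.6,8.5,-313,-70,0, 0.6,8.5,-313,-120,0, 0.6,8.5,-313,-120,0]'
python3 - <<'E'
from h import *
from station import manip,viewer
t=viewer.snapshot("top");s=viewer.snapshot("scene"); st=manip.sense();print(st["tcp_pos"],st["q"],st["force"]);M=R.from_quat(st["tool_rot"]).as_matrix();print(np.degrees(np.arctan2(M[1,1],M[0,1])))
crop(t,320,220,420,320,6,"t1.png");crop(s,150,200,260,300,6,"s1.png")
E
```

```text
t: 1.35
tcp_pos: [0.4549, 0.0979, 0.256]
tool_rot: [-0.145, 0.692, 0.145, 0.692]
force: [-0.2, 0.3, -0.5]
finger_gap: 0.599
t: 2.48
tcp_pos: [0.4607, -0.2117, 0.133]
tool_rot: [-0.141, 0.695, 0.147, 0.69]
force: [-0.5, -0.1, -0.0]
finger_gap: 0.597
[ 0.46353843 -0.21351927  0.136783  ] [-6.50910624e-01  5.61217032e-01  1.82573786e+00  8.50027758e-06
  7.54675161e-01 -2.63201291e+00] [ 0.41234982 -1.22182664  0.77970486]
113.50844513739358
```

View pics/t1.png

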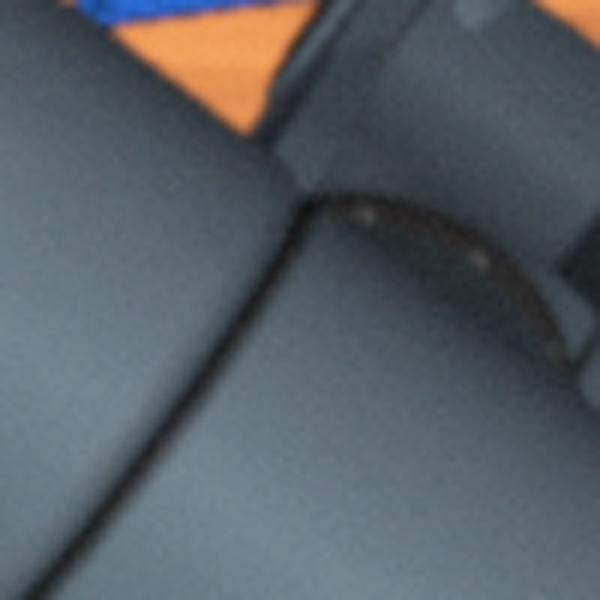

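View pics/s1.png

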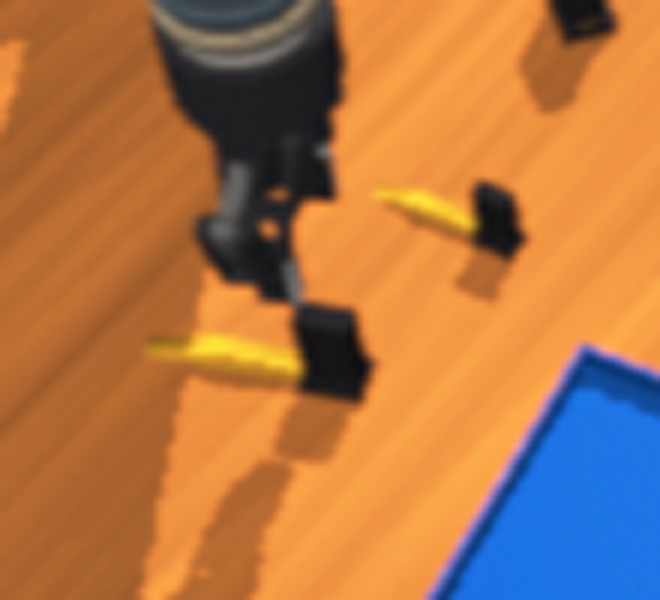

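```bash
python3 - <<'E'
from h import *
s=load("scene0");t=load("top0")
for z in (.137,.112,.058,.034,.0): print(z,(np.array(proj(s,(.4635,-.2135,z)))-[150,200])*6)
c=np.array([.4635,-.2128]); d=np.array([np.cos(np.radians(203.5)),np.sin(np.radians(203.5))])
for x in(95,):
  p=c+d*.001*(x+5); print(proj(s,(*p,.001)),proj(t,(*p,.001)))
print(proj(t,(*c,.058)), ray(t,363,259.5,.058))
# scene C: top of grip centroid & depth
P=cloud(s); im=s["img"].astype(int); m=np.zeros(im.shape[:2],bool); m[248:268,196:214]=1; m&=im.sum(2)<170
c=P[m]; k=c[:,2]>.05; print(k.sum(),np.nanmean(c[k],0),np.nanmax(c[:,2]))
E
```

```text
0.137 [290.25561391 217.36215356]
0.112 [297.82971665 249.0111679 ]
0.058 [313.37519468 313.96923277]
0.034 [319.94970073 341.44134972]
0.0 [328.93511858 378.98766089]
(np.float64(172.83124546697172), np.float64(258.06404133299293)) (np.float64(377.59241536470387), np.float64(295.21289985962426))
(np.float64(365.1234300946563), np.float64(258.63902002218197)) [ 0.46130525 -0.20722765  0.058     ]
46 [ 0.46945631 -0.21424293  0.05688278] 0.06212110839172702
```

```bash
python3 -m crank '[0.6,1,0,-40,0, 0.6,1,0,-70,0, 0.6,1,0,-85,0, 0.6,1,0,-95,0, 0.6,1,0,-95,0, 0,1,0,-95,0, 0,1,0,-95,0, 0,1,0,-95,0, 0,1,0,-95,0, 0,1,0,-95,0]' 70
python3 - <<'E'
from h import *
from station import manip,viewer
t=viewer.snapshot("top");s=viewer.snapshot("scene"); st=manip.sense();print(st["tcp_pos"],st["q"],st["force"],st["finger_gap"])
crop(s,150,200,260,300,6,"s2.png")
E
```

```text
t: 3.82
tcp_pos: [0.4646, -0.2136, 0.0421]
tool_rot: [-0.144, 0.692, 0.144, 0.693]
force: [0.2, 0.9, 6.2]
finger_gap: 0.176
[ 0.46457362 -0.21357697  0.04210896] [-6.49748214e-01  7.39345349e-01  1.86460335e+00  2.02127681e-05
  5.36422147e-01 -2.63080856e+00] [-0.27820903  0.76069883  6.35097265] 0.17887744429724614
```

View pics/s2.png

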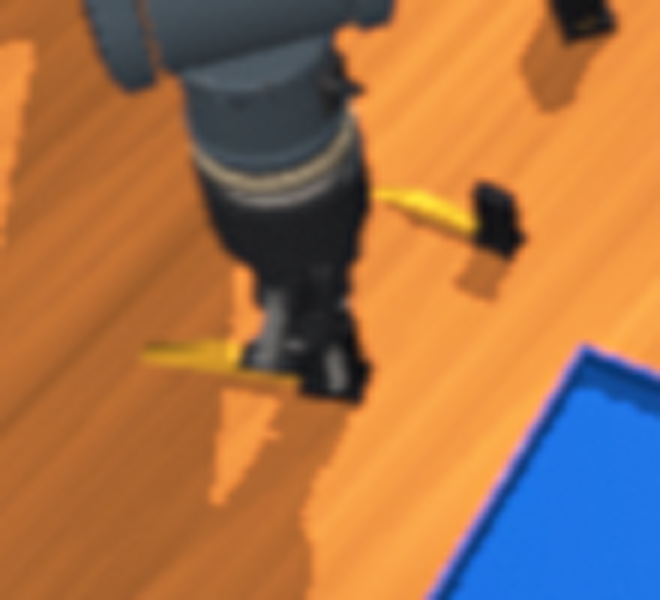

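```bash
python3 - <<'E'
from h import *
s=load("scene0"); p=ray(s,150+140/6,200+352/6,.001); print(p, np.linalg.norm(p[:2]-[.46457,-.21358]), np.degrees(np.arctan2(p[1]+.21358,p[0]-.46457)))
E
python3 -m crank '[0,0,0,20,0, 0,0,0,60,0, 0,0,0,110,-0.15, 0,0,0,160,-0.33, 0,20,10,200,-0.5, 0,40,20,218,-0.68, 0,60,40,218,-0.86, 0,80,60,218,-1.04, 0,100,80,218,-1.2, 0,120,100,218,-1.36]'
python3 -m crank '[0,10,15,0,-0.17, 0,20,30,0,-0.34, 0,25,45,0,-0.5, 0,25,54,0,-0.515, 0,25,54,0,-0.515, 0,25,54,0,-0.515, 0,25,54,0,-0.515, 0,25,54,0,-0.515]'
cat > look.py <<'E'
from h import *
import sys
from station import manip,viewer
n=sys.argv[1]
t=viewer.snapshot("top");s=viewer.snapshot("scene"); st=manip.sense()
M=R.from_quat(st["tool_rot"]).as_matrix()
print(st["t"],st["tcp_pos"],st["force"],st["ft_torque"],st["finger_gap"],"yaw",np.degrees(np.arctan2(M[1,1],M[0,1])),"down",M[:,0])
pickle.dump(t,open("top_"+n+".pkl","wb"));pickle.dump(s,open("scene_"+n+".pkl","wb"))
E
python3 look.py a; python3 - <<'E'
from h import *
crop(load("top_a"),200,150,340,250,5,"t3.png"); crop(load("scene_a"),240,120,360,260,4,"s3.png")
E
```

```text
[ 0.37451826 -0.2534563   0.001     ] 0.09848571080636376 -156.11549700929805
t: 5.18
tcp_pos: [0.5841, -0.1125, 0.2585]
tool_rot: [0.325, 0.629, -0.325, 0.627]
force: [0.3, -0.6, -1.5]
finger_gap: 0.175
t: 6.18
tcp_pos: [0.6092, -0.0599, 0.2594]
tool_rot: [0.473, 0.526, -0.473, 0.526]
force: [-0.5, 1.8, -1.7]
finger_gap: 0.18
6.275 [ 0.60923582 -0.05970867  0.25934228] [ 1.01932234  0.23420406 -2.35881844] [-0.01290284  0.00364148  0.01231999] 0.17432674901781522 yaw 6.0605959775683935 down [ 5.47176982e-05 -7.99600710e-05 -9.99999995e-01]
```

View pics/t3.png

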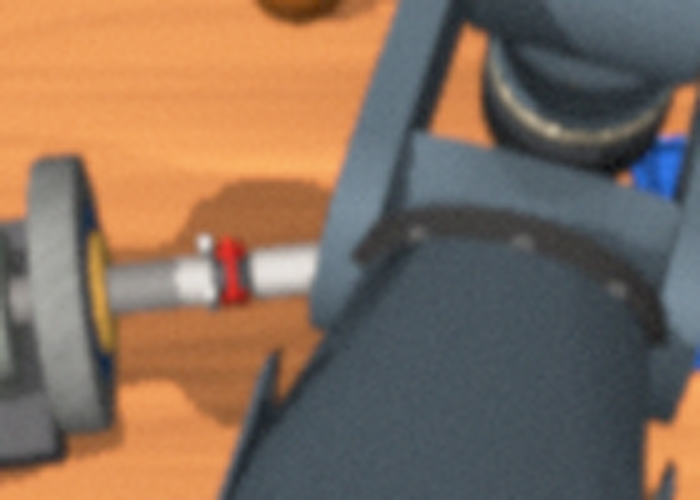

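View pics/s3.png

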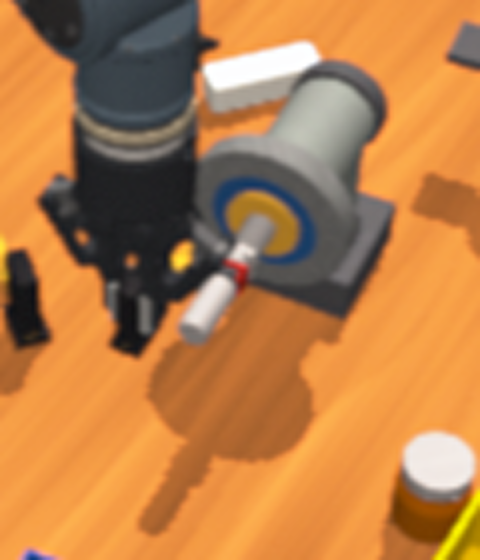

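```bash
python3 - <<'E'
from h import *
s=load("scene_a"); print((np.array(proj(s,(.5988,.0382,.2175)))-[240,120])*4)
E
python3 -m crank '[0,-2,20,-15,0, 0,-2,20,-35,0, 0,-2,20,-55,0, 0,-2,20,-68,0, 0,-2,20,-72,0, 0,-2,20,-72,0, 0,-2,20,-72,0]'
python3 look.py b; python3 - <<'E'
from h import *
crop(load("top_b"),200,150,340,250,5,"t4.png"); crop(load("scene_b"),260,140,340,230,6,"s4.png")
E
```

```text
[198.40997063 239.27916889]
t: 7.15
tcp_pos: [0.6078, -0.0395, 0.1881]
tool_rot: [0.473, 0.525, -0.473, 0.526]
force: [0.6, -0.1, -1.7]
finger_gap: 0.178
7.25 [ 0.60769966 -0.03954555  0.18806679] [-0.37116447  0.14445845 -1.45066212] [ 0.01471814  0.03709701 -0.00926126] 0.17777366965011135 yaw 6.062110464896257 down [ 1.50416634e-03 -3.33363528e-04 -9.99998813e-01]
```

View pics/t4.png

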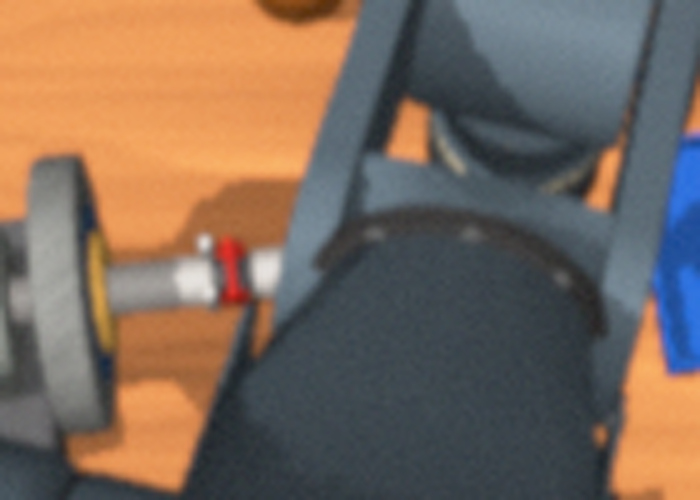

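View pics/s4.png

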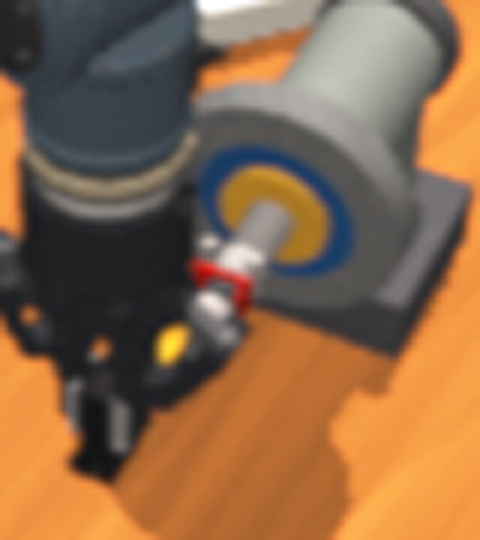

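```bash
python3 -m crank '[0,0,0,-2,0, 0,0,0,-4,0, 0,0,0,-5,0, 0,0,0,-6,0, 0,0,0,-6,0, 0,0,0,-6,0]'; python3 -m crank '[0,0,0,-0.5,0, 0,0,0,-0.5,0]';python3 -c "
from station import manip
for i in range(1): s=manip.sense();print(s['force'],s['tcp_pos'])"
```

```text
t: 8.0
tcp_pos: [0.6073, -0.0394, 0.1813]
tool_rot: [0.473, 0.526, -0.473, 0.526]
force: [-0.0, 0.1, -2.3]
finger_gap: 0.179
t: 8.25
tcp_pos: [0.6073, -0.0394, 0.1808]
tool_rot: [0.473, 0.526, -0.473, 0.526]
force: [0.2, 0.6, -1.6]
finger_gap: 0.181
[ 0.16578172  0.62706335 -1.61709606] [ 0.60725933 -0.03938916  0.18081314]
```

```bash
python3 -m crank '[0,0,0,-0.5,0, 0,0,0,-0.5,0]'; python3 -m crank '[0,0,0,-0.5,0, 0,0,0,-0.5,0]'
```

```text
t: 8.5
tcp_pos: [0.6072, -0.0394, 0.1802]
tool_rot: [0.473, 0.526, -0.473, 0.526]
force: [-0.4, 0.5, -2.2]
finger_gap: 0.175
t: 8.75
tcp_pos: [0.6072, -0.0394, 0.1797]
tool_rot: [0.473, 0.526, -0.473, 0.526]
force: [-0.2, -0.1, -1.9]
finger_gap: 0.181
```

```bash
python3 -m crank '[0,0,0,-0.5,0, 0,0,0,-0.5,0]'
```

```text
t: 9.0
tcp_pos: [0.6072, -0.0394, 0.1793]
tool_rot: [0.473, 0.526, -0.473, 0.526]
force: [-0.2, 0.3, -1.5]
finger_gap: 0.178
```

```bash
python3 -m crank '[0,0,0,-0.5,0, 0,0,0,-0.5,0]'; python3 -c "
from station import manip;print(manip.sense()['ft_torque'])"
```

```text
t: 9.25
tcp_pos: [0.6073, -0.0394, 0.1788]
tool_rot: [0.473, 0.526, -0.473, 0.526]
force: [-0.2, -0.0, -2.5]
finger_gap: 0.179
[-0.00261397  0.01551284 -0.08853113]
```

```bash
python3 -m crank '[0,0,0,-0.5,0, 0,0,0,-0.5,0]'; python3 -c "
from station import manip;print(manip.sense()['ft_torque'])"
```

```text
t: 9.5
tcp_pos: [0.6073, -0.0394, 0.1786]
tool_rot: [0.473, 0.526, -0.473, 0.526]
force: [-0.3, -0.9, 0.2]
finger_gap: 0.179
[0.11588622 0.13310659 0.02617343]
```

```bash
python3 -m crank '[0,0,0,-0.1,0, 0,0,0,-0.1,0]'; python3 -m crank '[0,0,0,0,0, 0,0,0,0,0]'; python3 look.py c; python3 -c "
from h import *
crop(load('scene_c'),260,140,340,230,6,'s5.png')"
```

```text
t: 9.75
tcp_pos: [0.6073, -0.0395, 0.1785]
tool_rot: [0.473, 0.526, -0.473, 0.526]
force: [-1.6, -0.6, 1.9]
finger_gap: 0.178
t: 10.0
tcp_pos: [0.6074, -0.0395, 0.1784]
tool_rot: [0.473, 0.526, -0.473, 0.526]
force: [-0.9, -1.5, 2.0]
finger_gap: 0.179
10.1 [ 0.60737424 -0.03951101  0.17842715] [-1.14612882 -1.19241986  3.62127482] [0.15121435 0.22169576 0.04978149] 0.17675301995243994 yaw 6.072199331128197 down [ 3.09884610e-04 -1.91268269e-04 -9.99999934e-01]
```

View pics/s5.png

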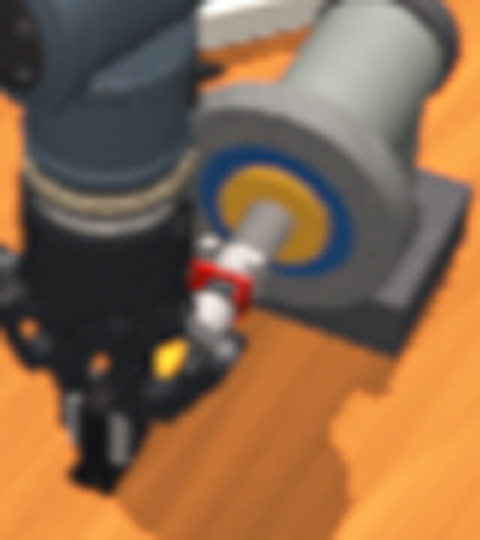

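```bash
cat > ov2.py <<'E'
from rod import *
import sys
n,L=sys.argv[1],.0985
t=load("top_"+n);s=load("scene_"+n)
tcp=np.array(eval(sys.argv[2]));yaw=np.radians(float(sys.argv[3]))
for v,box,f,o in ((s,(270,165,330,215),12,"ovs_"+n+".png"),(t,(205,180,290,230),9,"ovt_"+n+".png")):
    u0,v0,u1,v1=box
    im=cv2.resize(v["img"][v0:v1,u0:u1,::-1],None,fx=f,fy=f,interpolation=cv2.INTER_CUBIC)
    b=im.copy()
    M=R.from_euler("z",yaw).as_matrix()
    def px(p): a=proj(v,M@np.array(p)+tcp); return int((a[0]-u0+.5)*f),int((a[1]-v0+.5)*f)
    zb=-.042
    for x in(-.0045,.0045):
        pr=[(x,L,zb),(x,L,zb+.0016),(x,L-.038,zb+.0155),(x,L-.083,zb+.0125),(x,L-.083,zb)]
        cv2.polylines(b,[np.array([px(p) for p in pr])],True,(0,255,0),1)
    cv2.imwrite("pics/"+o,b)
E
python3 ov2.py c '[.6074,-.0395,.1784]' 6.07
```

```text
(no output)
```

View pics/ovs_c.png

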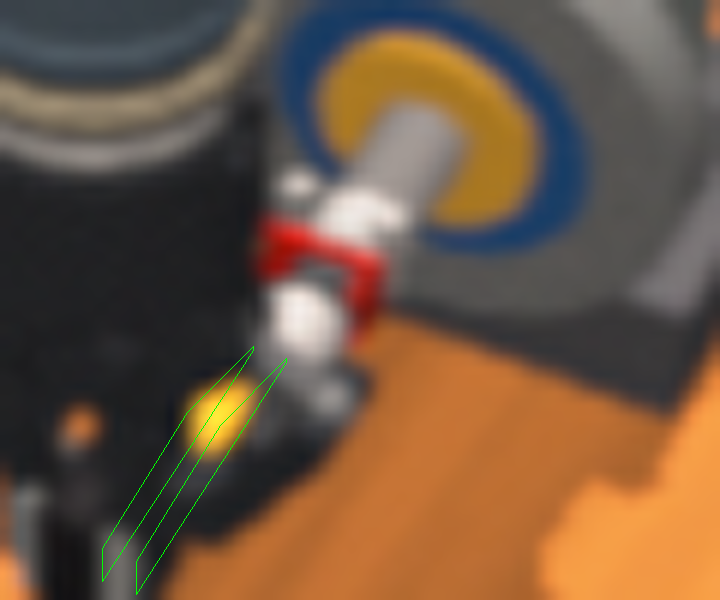

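```bash
python3 -m crank '[0,0,0,2,0, 0,4,0,2,0, 0,8,1,2,0, 0,8,1,2,0, 0,8,1,1,0, 0,8,1,0.6,0, 0,8,1,0.6,0]'
```

```text
t: 10.98
tcp_pos: [0.6151, -0.0384, 0.1787]
tool_rot: [0.473, 0.526, -0.473, 0.526]
force: [0.1, -1.4, -1.5]
finger_gap: 0.175
```

```bash
python3 -m crank '[0,0,0,-0.5,0, 0,0,0,-0.5,0]'
```

```text
t: 11.22
tcp_pos: [0.6152, -0.0384, 0.1783]
tool_rot: [0.473, 0.526, -0.473, 0.526]
force: [-0.2, 0.0, -2.1]
finger_gap: 0.173
```

```bash
python3 -m crank '[0,0,0,-0.4,0, 0,0,0,-0.4,0]'
```

```text
t: 11.48
tcp_pos: [0.6152, -0.0384, 0.1779]
tool_rot: [0.473, 0.526, -0.473, 0.526]
force: [-0.1, -0.3, -2.4]
finger_gap: 0.176
```

```bash
python3 -m crank '[0,0,0,-0.4,0, 0,0,0,-0.4,0]';python3 -m crank '[0,0,0,-0.4,0, 0,0,0,-0.4,0]'
```

```text
t: 11.72
tcp_pos: [0.6153, -0.0384, 0.1776]
tool_rot: [0.473, 0.526, -0.473, 0.526]
force: [0.8, 0.9, -1.7]
finger_gap: 0.175
t: 11.98
tcp_pos: [0.6155, -0.0384, 0.1773]
tool_rot: [0.473, 0.526, -0.473, 0.526]
force: [-0.3, 0.4, -1.5]
finger_gap: 0.181
```

```bash
python3 -m crank '[0,0,0,-0.4,0, 0,0,0,-0.4,0]';python3 -m crank '[0,0,0,-0.4,0, 0,0,0,-0.4,0]'
```

```text
t: 12.22
tcp_pos: [0.6157, -0.0384, 0.177]
tool_rot: [0.473, 0.525, -0.473, 0.526]
force: [0.5, -0.5, -0.7]
finger_gap: 0.177
t: 12.48
tcp_pos: [0.6158, -0.0385, 0.1767]
tool_rot: [0.473, 0.525, -0.473, 0.526]
force: [0.6, 1.0, 1.9]
finger_gap: 0.181
```

```bash
python3 -m crank '[0,0,0,4,0, 0,-5,-0.5,4,0, 0,-9.5,-1,4,0, 0,-9.5,-1,4,0, 0,-9.5,-1,3,0, 0,-9.5,-1,2.5,0, 0,-9.5,-1,2.3,0, 0,-9.5,-1,2.3,0]'
```

```text
t: 13.48
tcp_pos: [0.6059, -0.0394, 0.1787]
tool_rot: [0.473, 0.526, -0.473, 0.526]
force: [0.2, -0.4, -1.5]
finger_gap: 0.184
```

```bash
python3 -m crank '[0,0,0,-0.2,0, 0,0,0,-0.2,0]'; python3 -m crank '[0,0,0,0,0, 0,0,0,0,0]'
```

```text
t: 13.72
tcp_pos: [0.6059, -0.0395, 0.1786]
tool_rot: [0.473, 0.526, -0.473, 0.526]
force: [-1.0, -0.2, -0.4]
finger_gap: 0.179
t: 13.98
tcp_pos: [0.6059, -0.0395, 0.1786]
tool_rot: [0.473, 0.526, -0.473, 0.526]
force: [-1.6, -0.9, 1.0]
finger_gap: 0.178
```

```bash
python3 -m crank '[0,0,0,0,0, 0,0,0,0,0]'; python3 -m crank '[0,0,0,0,0, 0,0,0,0,0]'
```

```text
t: 14.22
tcp_pos: [0.6059, -0.0395, 0.1785]
tool_rot: [0.473, 0.526, -0.473, 0.526]
force: [-0.5, -2.3, 1.4]
finger_gap: 0.175
t: 14.48
tcp_pos: [0.6059, -0.0395, 0.1785]
tool_rot: [0.473, 0.526, -0.473, 0.526]
force: [-0.7, -0.6, 1.9]
finger_gap: 0.179
```

```bash
python3 -m crank '[0,0,0,0.2,0, 0,-0.4,4,0.2,0, 0,-0.8,8,0.2,0, 0,-1.3,12,0.2,0, 0,-1.7,16,0.2,0, 0,-2.1,20,0.2,0, 0,-2.1,20,0.2,0]'
```

```text
t: 15.35
tcp_pos: [0.6035, -0.0186, 0.1785]
tool_rot: [0.473, 0.526, -0.473, 0.526]
force: [0.6, 0.8, 1.1]
finger_gap: 0.178
```

```bash
python3 -m crank '[0,-0.4,4,0,0, 0,-0.6,6,0,0, 0,-0.8,8,0,0, 0,-0.8,8,0,0]';python3 look.py d; python3 -c "
from h import *
crop(load('scene_d'),270,150,330,210,9,'s6.png');crop(load('top_d'),205,180,290,230,9,'t6.png')"
```

```text
t: 15.85
tcp_pos: [0.6028, -0.0111, 0.1786]
tool_rot: [0.473, 0.526, -0.473, 0.526]
force: [-0.2, 0.2, 0.1]
finger_gap: 0.178
15.95 [ 0.60281734 -0.01113889  0.17859029] [-0.13949471  0.45333382 -0.1120468 ] [ 0.18424039 -0.00844315  0.00522987] 0.1765491952550125 yaw 6.063265758523992 down [-7.25386218e-05  5.18724460e-04 -9.99999863e-01]
```

View pics/s6.png

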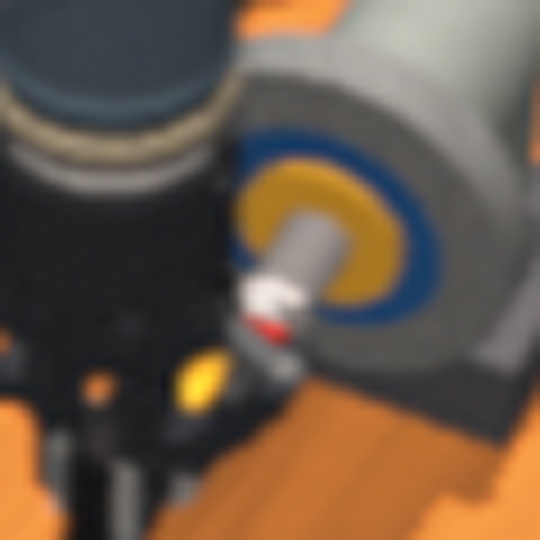

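View pics/t6.png

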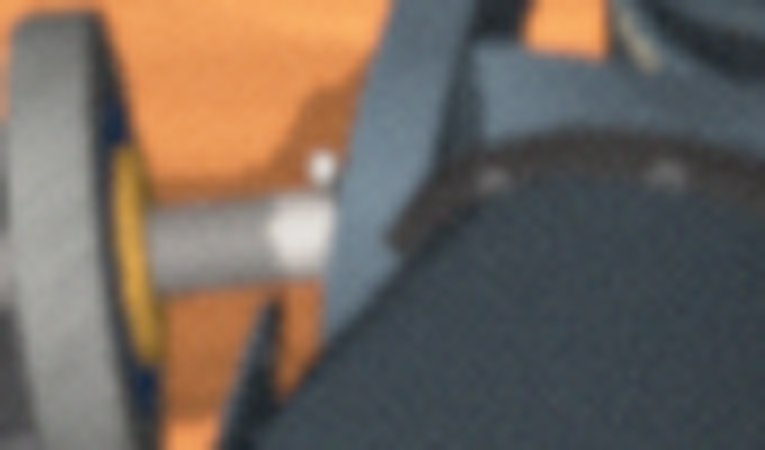

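```bash
python3 -m crank '[0,-0.2,2,0,0, 0,-0.4,4,0,0, 0,-0.6,6,0,0, 0,-0.6,6,0,0]'
```

```text
t: 16.45
tcp_pos: [0.6022, -0.0051, 0.1786]
tool_rot: [0.473, 0.526, -0.473, 0.526]
force: [0.5, -0.1, 0.5]
finger_gap: 0.18
```

```bash
python3 -m crank '[0,-0.2,2,0,0, 0,-0.4,4,0,0, 0,-0.4,4,0,0]'
```

```text
t: 16.82
tcp_pos: [0.6021, -0.0016, 0.1787]
tool_rot: [0.473, 0.526, -0.473, 0.526]
force: [0.7, -1.7, 0.9]
finger_gap: 0.181
```

```bash
python3 -m crank '[0,-0.2,2,0,0, 0,-0.4,4,0,0, 0,-0.4,4,0,0]'
```

```text
t: 17.2
tcp_pos: [0.602, 0.0017, 0.1788]
tool_rot: [0.472, 0.525, -0.473, 0.527]
force: [0.3, -5.1, 0.7]
finger_gap: 0.181
```

```bash
python3 -m crank '[0,-0.2,2,0,0, 0,-0.4,4,0,0, 0,-0.4,4,0,0]'
```

```text
t: 17.58
tcp_pos: [0.6019, 0.005, 0.179]
tool_rot: [0.472, 0.525, -0.473, 0.527]
force: [0.5, -6.9, 1.2]
finger_gap: 0.176
```

```bash
python3 -m crank '[0,-0.2,2,0.2,0, 0,-0.4,4,0.2,0, 0,-0.4,4,0.2,0]'
```

```text
t: 17.95
tcp_pos: [0.6011, 0.0098, 0.1788]
tool_rot: [0.473, 0.525, -0.473, 0.526]
force: [0.4, -4.7, 0.4]
finger_gap: 0.176
```

```bash
python3 -m crank '[0,-0.2,2,0,0, 0,-0.4,4,0,0, 0,-0.4,4,0,0]'
```

```text
t: 18.32
tcp_pos: [0.6005, 0.014, 0.1788]
tool_rot: [0.473, 0.525, -0.473, 0.526]
force: [0.9, -4.5, 0.0]
finger_gap: 0.175
```

```bash
python3 -m crank '[0,-0.2,2,0,0, 0,-0.4,4,0,0, 0,-0.4,4,0,0]'
```

```text
t: 18.7
tcp_pos: [0.6, 0.0183, 0.1787]
tool_rot: [0.473, 0.526, -0.473, 0.526]
force: [1.1, -5.2, -0.3]
finger_gap: 0.178
```

```bash
python3 -m crank '[0,-0.2,2,0,0, 0,-0.4,4,0,0, 0,-0.4,4,0,0]'; python3 look.py e; python3 -c "
from h import *
crop(load('scene_e'),270,150,330,210,9,'s7.png')"
```

```text
t: 19.08
tcp_pos: [0.5992, 0.0232, 0.1786]
tool_rot: [0.473, 0.526, -0.473, 0.525]
force: [1.5, -1.5, -0.5]
finger_gap: 0.181
19.175 [0.59920262 0.02324295 0.17866859] [ 1.20904092 -1.69337339 -0.30287079] [-0.27016718 -0.09733641  0.03481235] 0.17520758123372562 yaw 6.067775682691031 down [-5.57606251e-04  1.03570041e-03 -9.99999308e-01]
```

View pics/s7.png

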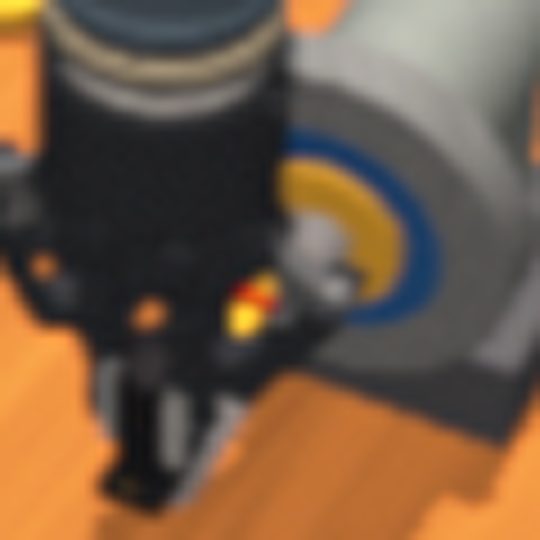

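```bash
python3 -m crank '[0,-0.3,3,0,0, 0,-0.6,6,0,0, 0,-0.6,6,0,0]'
```

```text
t: 19.55
tcp_pos: [0.5985, 0.0296, 0.1787]
tool_rot: [0.473, 0.526, -0.473, 0.525]
force: [-0.6, 0.9, -1.4]
finger_gap: 0.168
```

```bash
python3 -m crank '[0,-0.3,3,0,0, 0,-0.6,6,0,0, 0,-0.6,6,0,0]'
```

```text
t: 19.92
tcp_pos: [0.598, 0.0353, 0.1787]
tool_rot: [0.473, 0.526, -0.473, 0.525]
force: [0.3, 0.6, -0.7]
finger_gap: 0.178
```

```bash
python3 -m crank '[0,-0.3,3,0,0, 0,-0.4,4,0,0, 0,-0.4,4,0,0]'; python3 look.py f; python3 -c "
from h import *
crop(load('scene_f'),270,150,330,210,9,'s8.png')"
```

```text
t: 20.3
tcp_pos: [0.5977, 0.0389, 0.1787]
tool_rot: [0.473, 0.526, -0.473, 0.526]
force: [-0.1, 1.2, -1.8]
finger_gap: 0.18
20.4 [0.5977086  0.03875948 0.17869183] [-0.63901496  0.09534994 -1.03908576] [ 0.09068191  0.00877758 -0.01414266] 0.1782684290731841 yaw 6.07170324564165 down [-4.14377902e-04  2.99961782e-04 -9.99999869e-01]
```

View pics/s8.png

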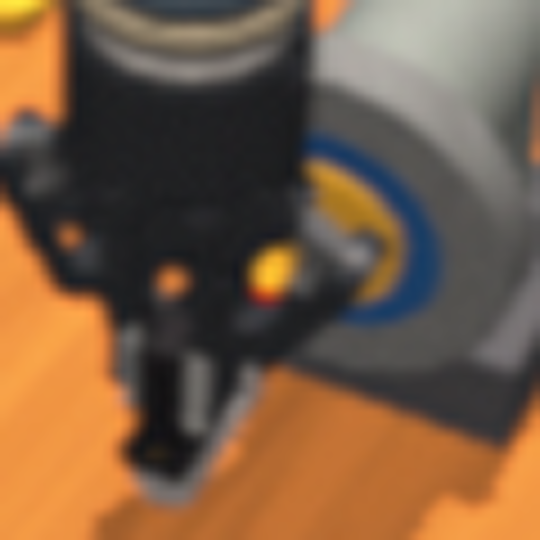

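```bash
python3 -m crank '[0,0,0,-0.2,0, 0,0,0,-0.2,0, 0,0,0,-0.2,0, 0,0,0,-0.2,0]'
```

```text
t: 20.9
tcp_pos: [0.5978, 0.0386, 0.1787]
tool_rot: [0.473, 0.526, -0.473, 0.526]
force: [-0.4, 0.7, 0.0]
finger_gap: 0.18
```

```bash
python3 -m crank '[0,0,0,2,0, 0,0,0,4,0, 0,0,0,7,0, 0,0,0,10,0, 0,0,0,14,0, 0,0,0,18,0, 0,0,0,23,0, 0,0,0,28,0, 0,0,0,34,0, 0,0,0,40,0]';python3 look.py g; python3 -c "
from h import *
crop(load('scene_g'),260,130,330,200,8,'s9.png')"
```

```text
t: 22.15
tcp_pos: [0.5979, 0.0386, 0.2191]
tool_rot: [0.473, 0.526, -0.473, 0.526]
force: [0.7, -0.6, -3.8]
finger_gap: 0.18
22.25 [0.59841673 0.03858553 0.21955781] [ 0.18985571  0.21666856 -3.72106269] [-0.08450303 -0.0694911  -0.00986603] 0.1763722958206012 yaw 6.075489020775442 down [ 1.86332974e-03 -1.87025287e-04 -9.99998247e-01]
```

View pics/s9.png

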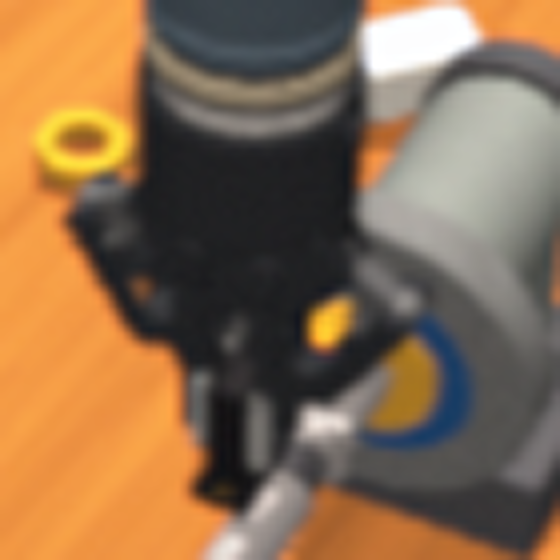

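```bash
python3 - <<'E'
from h import *
t=load("top0");s=load("scene0")
crop(t,315,160,405,235,8,"tr.png");crop(s,210,250,295,330,8,"trs.png")
print(ray(t,361,197,.015))
E
```

```text
[ 0.637567   -0.21642777  0.015     ]
```

View pics/tr.png

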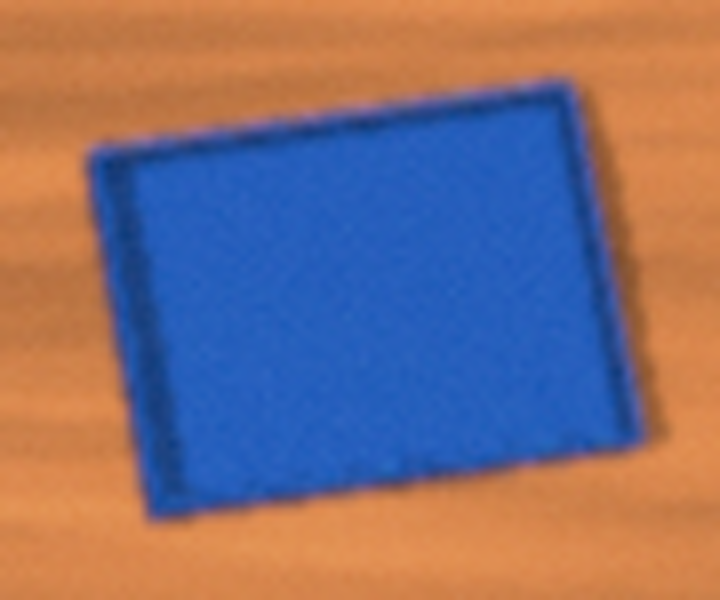

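```bash
python3 -m crank '[0,0,-5,8,0, 0,1,-15,16,0, 0,3,-30,22,0, 0,5,-50,24,0, 0,8,-72,24,0, 0,10,-95,24,0, 0,13,-120,24,0.01, 0,16,-145,24,0.02, 0,20,-168,24,0.03, 0,24,-190,24,0.04]'; python3 look.py h; python3 -c "
from h import *
crop(load('scene_h'),200,150,320,290,5,'s10.png')"
```

```text
t: 23.5
tcp_pos: [0.6216, -0.1536, 0.2421]
tool_rot: [0.462, 0.535, -0.462, 0.535]
force: [0.5, -0.1, -2.6]
finger_gap: 0.179
23.6 [ 0.62222508 -0.15534452  0.24217292] [ 0.33169543 -1.34078477 -3.16244775] [-0.07892215  0.01317733  0.00113942] 0.1793103002163307 yaw 8.1742636383445 down [ 6.70495736e-04 -1.57360716e-03 -9.99998537e-01]
```

View pics/s10.png

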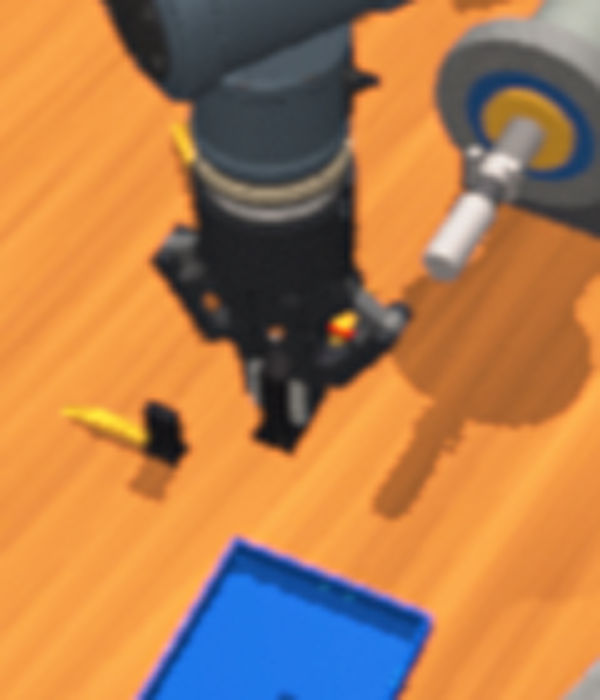

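```bash
python3 -m crank '[0,4,-20,0,0, 0,9,-42,0,0, 0,14,-64,0,0, 0,19,-85,-10,0, 0,22,-99,-25,0, 0,22,-99,-50,0, 0,22,-99,-80,0, 0,22,-99,-110,0, 0,22,-99,-135,0, 0,22,-99,-150,0]'; python3 -m crank '[0,0,0,-8,0, 0,0,0,-14,0, 0,0,0,-14,0, 0,0,0,-14,0]'; python3 look.py i; python3 -c "
from h import *
crop(load('scene_i'),200,230,310,330,6,'s11.png')"
```

```text
t: 24.85
tcp_pos: [0.6426, -0.2498, 0.0896]
tool_rot: [0.462, 0.537, -0.462, 0.534]
force: [-0.3, 0.5, -2.7]
finger_gap: 0.178
t: 25.35
tcp_pos: [0.6444, -0.2507, 0.0795]
tool_rot: [0.462, 0.535, -0.462, 0.536]
force: [-0.1, -0.5, -3.9]
finger_gap: 0.178
25.45 [ 0.64431809 -0.25060831  0.07948808] [-0.43776146 -0.34790567 -3.84176386] [-0.00933869 -0.04122266  0.04673752] 0.17939479284579868 yaw 8.370400055573153 down [ 1.33755526e-03 -7.90769089e-04 -9.99998793e-01]
```

View pics/s11.png

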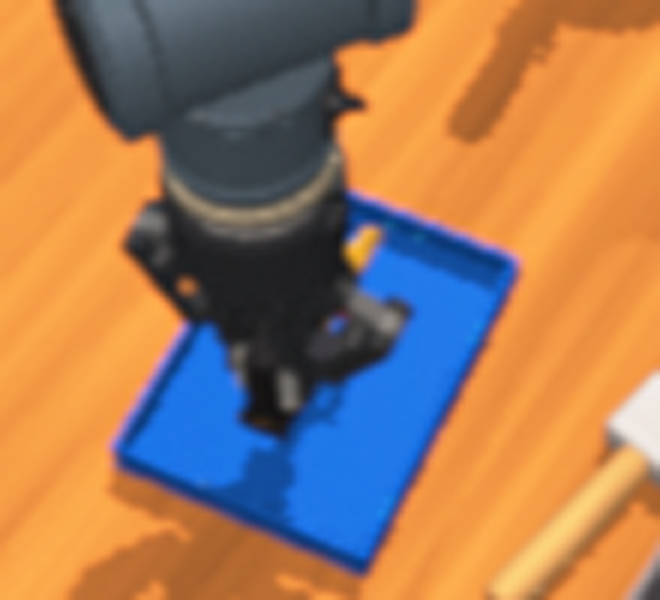

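```bash
python3 -m crank '[0,-0.5,-3,-5,0, 0,-0.5,-3,-10,0, 0,-0.5,-3,-15,0, 0,-0.5,-3,-19,0, 0,-0.5,-3,-23,0, 0,-0.5,-3,-26,0, 0,-0.5,-3,-28,0, 0,-0.5,-3,-30,0, 0,-0.5,-3,-30,0]'
```

```text
t: 26.58
tcp_pos: [0.6434, -0.2534, 0.0486]
tool_rot: [0.462, 0.535, -0.462, 0.535]
force: [0.3, -0.3, -2.1]
finger_gap: 0.178
```

```bash
python3 -m crank '[0,0,0,-0.7,0, 0,0,0,-0.7,0, 0,0,0,-1.4,0, 0,0,0,-1.4,0]'
```

```text
t: 27.08
tcp_pos: [0.6433, -0.2534, 0.0472]
tool_rot: [0.462, 0.535, -0.462, 0.535]
force: [0.6, -0.5, -2.4]
finger_gap: 0.177
```

```bash
python3 -m crank '[0,0,0,-0.5,0, 0,0,0,-1,0, 0,0,0,-1,0]'
```

```text
t: 27.45
tcp_pos: [0.6434, -0.2534, 0.0462]
tool_rot: [0.462, 0.535, -0.462, 0.535]
force: [0.3, -0.9, -2.0]
finger_gap: 0.181
```

```bash
python3 -m crank '[0,0,0,-0.5,0, 0,0,0,-0.5,0, 0,0,0,-0.5,0]'
```

```text
t: 27.82
tcp_pos: [0.6434, -0.2534, 0.0462]
tool_rot: [0.462, 0.535, -0.462, 0.535]
force: [-1.1, 0.2, 2.4]
finger_gap: 0.183
```

```bash
python3 -m crank '[0.25,0,0,0.3,0, 0.32,0,0,0.3,0, 0.42,0,0,0.3,0, 0.5,0,0,0.3,0, 0.5,0,0,0.3,0, 0.5,0,0,5,0, 0.5,0,0,20,0, 0.5,0,0,45,0, 0.5,0,0,80,0, 0.5,0,0,120,0]'; python3 -m crank '[0.5,-20,-20,50,0, 0.5,-60,40,80,0, 0.5,-110,90,80,0, 0.5,-160,140,80,0, 0.5,-200,190,80,0, 0.5,-200,240,80,0, 0.5,-200,260,80,0, 0.5,-200,260,80,0]'; python3 look.py j; python3 -c "
from h import *
crop(load('scene_j'),200,230,310,330,6,'s12.png');crop(load('top_j'),315,160,405,235,8,'t12.png');cv2.imwrite('pics/topj.png',load('top_j')['img'][:,:,::-1])"
```

```text
t: 29.08
tcp_pos: [0.6432, -0.2533, 0.1675]
tool_rot: [0.462, 0.535, -0.462, 0.535]
force: [0.2, -0.8, 0.4]
finger_gap: 0.504
t: 30.08
tcp_pos: [0.4426, 0.0086, 0.2469]
tool_rot: [0.461, 0.536, -0.461, 0.537]
force: [0.5, 0.4, 0.1]
finger_gap: 0.503
30.175 [0.44403538 0.00638254 0.24666711] [0.34116394 0.06163717 0.06924537] [ 0.00546753 -0.02358544 -0.05813668] 0.4973923009060645 yaw 8.4297596429911 down [ 0.00244582 -0.00105988 -0.99999645]
```

View pics/s12.png

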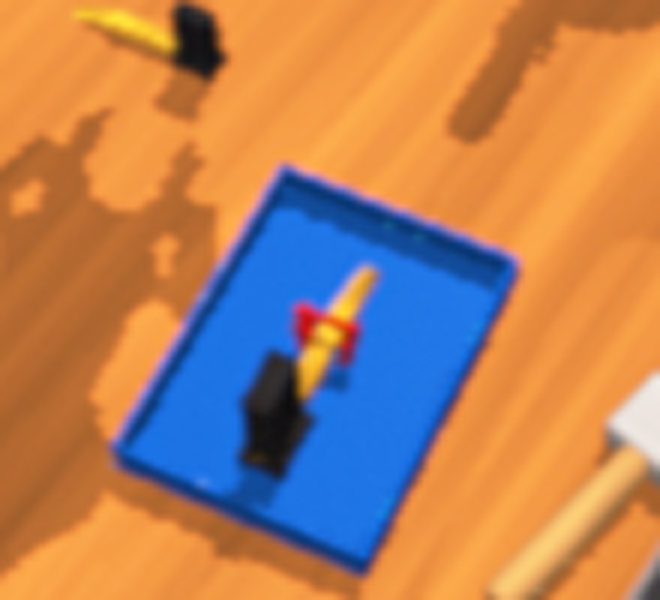

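View pics/t12.png

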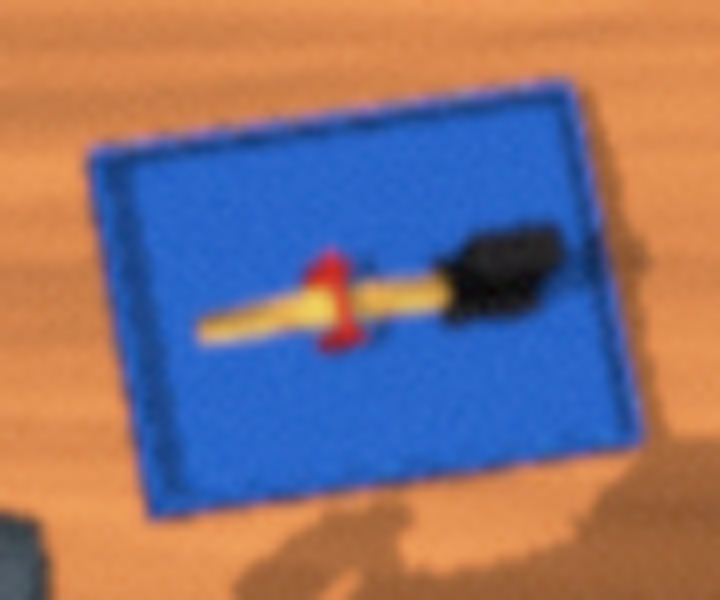

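View pics/topj.png

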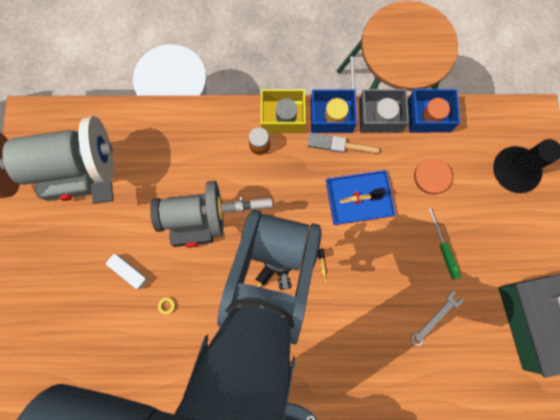

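In the pictures the wedge stands in the tray with the clip astride its blade, well inside the walls (top crop: grip (505,270), clip (335,300)). The groove is empty, the loose items are where they were, and the gripper is clear.

```bash
python3 -m crank '[0.5,0,0,0,0, 0.5,0,0,0,0, 0.5,0,0,0,0]'; python3 -c "
from station import workorder; print(workorder.sign_off())"
```

```text
t: 30.55
tcp_pos: [0.4435, 0.0059, 0.2456]
tool_rot: [0.462, 0.535, -0.463, 0.535]
force: [0.3, -0.1, -0.3]
finger_gap: 0.501
the job is handed in; nothing more can be done
None
```

The job is done and handed in at about 30.6 s of the 72 s. The clip and the wedge are both in the blue tray, with the clip astride the blade.

- **Wedge:** I used the mid-sized of the three wedges (99 mm from tip to grip, about 58 mm high).
- **Resting on the rod:** The blade rested at about 3 to 5.5 N with the tip roughly 32 mm short of the groove. To centre it, I touched down once more 8 mm to the side. That showed the blade about 1.5 mm off centre, and I corrected for it. The touch to the other side was not made.
- **Springing the clip:** I slid the blade under the bar at about 2 to 3 N. The push force peaked at 6.9 N, then fell to near zero as the clip hopped and passed behind the crest.
- **Last checks:** The wrist force while lifting showed the wedge plus the clip. The pictures show an empty groove, both parts well inside the tray walls, and the loose items where they were. The gripper was clear of everything.

Two things were not confirmed directly:

- **Contact forces:** The forces between wedge and rod and between wedge and clip were only worked out from the wrist reading, which is noisy by about 0.5 to 1 N.
- **Hop height:** I inferred the clip's hop from the force drop and from partly hidden camera views, and did not measure it.

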